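# Size a reground printing roller in the ring gauge, gently

### The arm

A 6-joint arm with a two-finger parallel gripper is mounted at the origin on the work surface. World frame = base frame: x ahead of the robot, y to its left, z up, the work surface at z = 0. Lengths are in m, angles in rad, forces in N, time in s.
With the tool pointing down it reaches from about 0.225 to 0.875 m from the base axis. Payload 3.4 kg.
Tool frame: the origin (TCP) lies midway between the tips of the shut fingers; the grasp point (between the pads) lies 19 mm behind it (manip.grip_point_offset is the distance from the TCP to the grasp point, in m); z points along the fingers, y is the line along which they close (so a half turn about z gives the same grasp; the last joint's range is limited). The gripper opens to 85 mm and grips with 20 to 120 N. Pads are 22 mm wide; open, the fingers measure 114 mm over their backs; the gripper's body (76 mm by 85 mm) begins 54 mm behind the grasp point. The pads swing forward as they close: fully open they stand 13 mm farther back than shut.
Start: joints at [-1.303, 0.276, 1.505, -0, 1.361, -0.121], TCP at [0.218, -0.532, 0.231] pointing down, gripper open.
Joint ranges: [-2.89, 2.89], [-0.75, 2.08], [0.22, 2.7], [-1.18, 4.32], [0.11, 2.71], [-2.7, 2.7]. Speed limits (rad/s): [2.57, 2.57, 3.14, 3.14, 3.14, 3.14].

### API

Orientations are given as a unit quaternion [w, x, y, z].
In Python, from rig import manip gives the robot as it stands.
- The arm moves only by the shell command python3 -m handwheel 'ROWS' [FORCE]. ROWS is JSON, a list of rows, each an object with "translation": the shift along the tool's x, y, z in m, a list of three; "angular": the turn, a rotation vector about the tool's x, y, z in degrees, a list of three; "hand": the closure, from 0 (fully open) to 1 (shut). A call has 1 to 10 rows; each row shifts and turns the commanded pose from where the row before left it, along the tool's axes as they then stand; what a row does not reach is not made up. A row lasts 1/12 s, in which the tool goes at most 41.7 mm and 7.16 degrees, less where a joint would pass 70% of its speed; a pose out of reach is approached as far as the arm can. A call with a gripper value outside its range is refused whole. The fingers move at their own pace and stop on an object; FORCE is the grip in N (left out, the last holds). Time passes only in rows, so rows that do not move let the fingers close. It gives the time, the measured TCP pose, the force, the opening and the grip force at its end, in the units of the state.
- manip.get_state(): the state, without advancing time (a new reading comes with each control period).
- manip.get_image(name): name is "scene" or "side" or "wrist"; returns the picture (420x560x3 uint8, red, green, blue); there is no depth.
- manip.camera_info(name): a dict with "camera_matrix" (3x3 intrinsics, pixels), "k1" (the pictures are not rectified: a ray, as slopes to the right and down, at radius r is drawn at 1 + k1 r^2 times it, then the intrinsics apply), "eye" and "orientation" of the camera in the world; the wrist camera has in their place "tool_from_camera" (4x4, takes a point from camera to tool coordinates, whose origin is the TCP and whose axes are the flange's). Camera axes: x right, y down, z forward; pixel columns grow to the right and rows downward; lengths in m; the calibration is good to about 2 mm. A picture is of the moment at which its call begins: read the wrist's pose just before it. camera_info takes no time and is no camera call.
- manip.sign_off(): hands the job in; it is judged then, once.
The state is a dict: "clock": time; "qpos": joint angles; "qd": joint speeds; "effort": joint torques, N m; "position": TCP position; "ee_rot": TCP orientation; "contact_force": force on the tool from outside, world axes, zero at the start; "moment": the same for the moment, N m; "width": finger opening in m; "gripper_force": force on a finger pad.
Only numpy, scipy, OpenCV 4.12 (cv2) and the standard library are available. Lean on these libraries where they do the work, as an engineer would, in place of code of your own. Each camera call takes 0.05 s, during which the arm holds its last target. There are 200 camera calls.

### The job

Take the roller that lies apart from the other two in the rack, leftmost as the robot sees it, nearest the ring gauge, and slide it lengthwise along the gauge's rail through its rings, from the big ring towards the small ones, until a ring too small for it stops it. The rings ride on a spring carriage: press the roller on against the stopping ring until the carriage just gives, at least 2 mm, and stay gentle, for a push of 8 mm spoils the gauge. Then ease off, let go and leave the roller lying level on the rail against the ring that stopped it, with the carriage sprung back and the other rollers, the mug and the ink jar left as they were.

Things in the scene. Friction and masses are not known exactly. Their poses are not given: they have to be found in the camera images.
- rack_berth (a point): First berth of the plywood roller rack: centre of a roller lying there, 50 above the table. x runs along the lying rollers, y points away from the other two berths, 95 and 165 to the -y side. Which roller lies here varies; it is the one to gauge. Grasp its sleeve anywhere: it hangs free, at least 20 clear below.
- rack_post (a point): On the top edge of one of the rack's two upright boards, 20 to the +y side of the first berth, 50 above the table. The boards are 8 thick, at 83 to either side of rack_berth along x; the journals rest in open-topped notches 18 wide, 8 deep.
- roller_a_center (a point): Centre of a printing roller; x runs along it. Black rubber sleeve 150 long, a steel journal (diameter 16, 15 long) on each end, 180 overall, alike both ways round, 0.2 to 0.5 kg. The three rollers have sleeve diameters 31, 37 and 43; which letter has which is not told.
- roller_b_center (a point): Centre of a printing roller; x runs along it. Black rubber sleeve 150 long, a steel journal (diameter 16, 15 long) on each end, 180 overall, alike both ways round, 0.2 to 0.5 kg. The three rollers have sleeve diameters 31, 37 and 43; which letter has which is not told.
- roller_c_center (a point): Centre of a printing roller; x runs along it. Black rubber sleeve 150 long, a steel journal (diameter 16, 15 long) on each end, 180 overall, alike both ways round, 0.2 to 0.5 kg. The three rollers have sleeve diameters 31, 37 and 43; which letter has which is not told.
- gauge_entry (a point): On the gauge's carriage, where the rail's top meets the first ring's front face; 45 above the table. x = pushing direction, z up. Four upright ring plates, 8 thick, front faces at x = 0, 30, 60, 90, holes of diameter 46, 40, 34, 28, their lowest points all level with the rail's top, centres at y = 0. Plate tops 10 above their holes; plates 24 wider than their holes.
- gauge_rail_end (a point): The rail's outer end, on top, 130 before gauge_entry (same axes). The rail is flat-topped, 16 wide, 20 high over a bed 74 wide: a roller lying along its middle passes straight into the rings; fingers straddle it. The fixed base is 320 by 90 and starts 35 before this point.
- gauge_ring4 (a point): Lowest point of the fourth (smallest) hole, at its front face, 90 beyond gauge_entry (same axes). A 43 roller is stopped by the second ring, a 37 one by the third, a 31 one by this: the end face of its sleeve meets that ring's front face while the journal goes through.
- gauge (a joint): Travel of the spring carriage (rail and rings) along x of gauge_entry, in m: 0 at rest, grows as pushed, end stop at 0.015. The spring takes 1.5 N to start and 1.5 N more per mm (4.5 N at 2 mm, 13.5 N at 8 mm); damped; returns by itself.
- mug: White mug, 95 high, 82 wide, standing on the table beyond the work. Leave it alone. Origin under its centre.
- ink_jar: Blue ink jar with a white cap, 85 high, 72 wide, standing on the table beyond the work. Leave it alone. Origin under its centre.

How it is judged:
By the outcome, as a careful person would: the job done as asked, in the order asked, and still so for the second after the job is handed in, with the robot touching nothing.
It also fails if it takes over 58 s, if anything falls off the work surface, if the arm or the gripper's body presses on something with over 40 N, if the wrist force passes 120 N, or if a joint passes its speed limit or range.

## Working session

There is one attempt and no reset: what is moved stays moved. The work goes in short steps, Python scripts to look and compute and a shell command to move; the robot and the scene stay as the last step left them, time stands still between calls to the robot, and variables do not carry over. Pictures are saved under pics/ and viewed, at most 10 in all, crops included, and the job is handed in when it is done.

```bash
mkdir -p pics
cat > h.py <<'E'
import numpy as np,cv2
from rig import manip
from scipy.spatial.transform import Rotation as R
def Q(q): return R.from_quat([q[1],q[2],q[3],q[0]])
def snap(n,f):
    im=manip.get_image(n); cv2.imwrite('pics/'+f,im[:,:,::-1]); return im
def cam(n,st=None):
    c=manip.camera_info(n)
    if n=='wrist':
        T=np.array(c['tool_from_camera']); r=Q(st['ee_rot']).as_matrix()
        return c,r@T[:3,:3],r@T[:3,3]+np.array(st['position'])
    o=np.array(c['orientation'])
    return c,(o if o.shape==(3,3) else Q(o).as_matrix()),np.array(c['eye'])
def ray(C,px):
    c,r,e=C;K=np.array(c['camera_matrix'])
    d=cv2.undistortPoints(np.array([[px]],float),K,np.array([c['k1'],0,0,0.]))[0,0]
    return e,r@np.array([d[0],d[1],1])
def onz(C,px,z):
    e,d=ray(C,px); return e+d*(z-e[2])/d[2]
def two(C1,p1,C2,p2):
    e,d=ray(C1,p1);f,g=ray(C2,p2)
    s=np.linalg.lstsq(np.c_[d,-g],f-e,rcond=None)[0]
    a,b=e+s[0]*d,f+s[1]*g; return (a+b)/2,np.linalg.norm(a-b)
def proj(C,P):
    c,r,e=C;v=r.T@(np.array(P)-e);x=v[:2]/v[2];x=x*(1+c['k1']*(x@x))
    return (np.array(c['camera_matrix'])@[x[0],x[1],1])[:2]
E
python3 - <<'E'
from h import *
s=manip.get_state();print(s)
for n in('scene','side','wrist'):
    snap(n,n+'0.png');c=manip.camera_info(n);print(n,c)
E
```

```text
{'clock': 0.0, 'qpos': array([-1.30298510e+00,  2.76593314e-01,  1.50615476e+00, -7.72148705e-06,
        1.36071216e+00, -1.20972686e-01]), 'qd': array([-0.00147978, -0.00030792, -0.00248461,  0.00081443, -0.00039983,
        0.00012611]), 'effort': array([-8.91636846e-04, -4.16782594e+01, -2.45807648e+01, -1.30715262e-04,
        1.10842785e-02,  1.46020523e-05]), 'position': array([ 0.21782324, -0.53155625,  0.23043207]), 'ee_rot': array([-9.30998989e-04,  9.81164723e-01,  1.93170688e-01, -7.22616509e-05]), 'contact_force': array([-0.41127864, -0.0154609 ,  0.3288742 ]), 'moment': array([-0.01060007,  0.00969102, -0.03243044]), 'gripper_force': 0.0, 'width': 0.08538104870059192}
scene {'camera_matrix': array([[524.32878166,   0.        , 287.89740549],
       [  0.        , 524.32878166, 205.31867494],
       [  0.        ,   0.        ,   1.        ]]), 'k1': -0.1712484917898851, 'eye': array([1.08389713, 0.11968664, 1.025308  ]), 'orientation': array([-0.13962221,  0.52827477,  0.80731495, -0.22287659])}
side {'camera_matrix': array([[436.8914751 ,   0.        , 282.5271684 ],
       [  0.        , 436.8914751 , 208.41890591],
       [  0.        ,   0.        ,   1.        ]]), 'k1': -0.13039765708627193, 'eye': array([0.02688358, 0.63876563, 0.60522378]), 'orientation': array([ 0.1465411 , -0.26863394,  0.82804293, -0.46979401])}
wrist {'camera_matrix': array([[327.62993908,   0.        , 276.16283275],
       [  0.        , 327.62993908, 214.33941655],
       [  0.        ,   0.        ,   1.        ]]), 'k1': -0.038843898473632475, 'tool_from_camera': array([[ 1.08141083e-03, -9.58466980e-01, -2.85201472e-01,
         7.16485133e-02],
       [ 9.99998570e-01,  6.65746561e-04,  1.55438606e-03,
        -4.14358187e-04],
       [-1.29995581e-03, -2.85202745e-01,  9.58466329e-01,
        -1.42423448e-01],
       [ 0.00000000e+00,  0.00000000e+00,  0.00000000e+00,
         1.00000000e+00]])}
```

View pics/scene0.png

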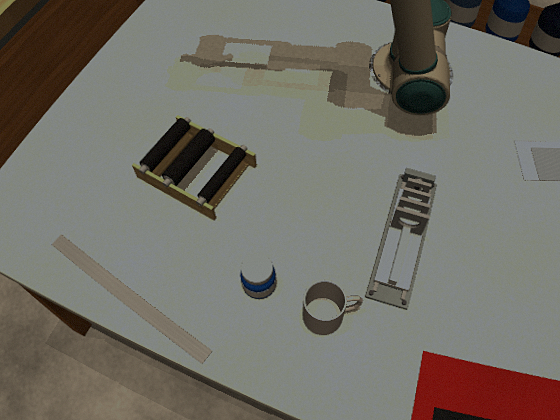

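View pics/side0.png

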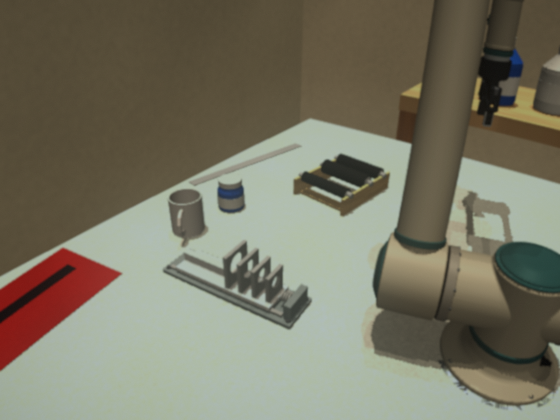

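The scene view shows the rack at about (195,165), with the lone roller at (222,175). The gauge runs from (388,300) at its outer end to (418,175) at its small-ring end, so pushing goes towards the robot. The mug is at (325,308) and the jar at (258,280). Next I'll enlarge both areas to read points.

Run:
```python
from h import *
im=cv2.imread('pics/scene0.png')
a=cv2.resize(im[105:230,125:265],None,fx=2.8,fy=2.8*1.0,interpolation=cv2.INTER_CUBIC)
b=cv2.resize(im[160:315,355:450],None,fx=3.8,fy=3.8,interpolation=cv2.INTER_CUBIC)
o=np.zeros((600,800,3),np.uint8);o[:a.shape[0],:a.shape[1]]=a;o[:b.shape[0],410:410+b.shape[1]]=b
cv2.imwrite('pics/z.png',cv2.convertScaleAbs(o,alpha=1.4,beta=15))
C=cam('scene')
# dark sleeves
g=im.max(2);m=np.zeros_like(g);m[105:230,125:265]=(g[105:230,125:265]<55)*255
n,l,st,ce=cv2.connectedComponentsWithStats(m)
for i in range(1,n):
    if st[i,4]>150:
        p=np.argwhere(l==i)[:,::-1].astype(np.float32);r=cv2.minAreaRect(p)
        print(st[i],ce[i],r,onz(C,ce[i],.055))
print(onz(C,(393,290),.045),onz(C,(418,175),.045))
```

```text
[140 118  52  54 945] [165.56825397 144.        ] ((165.4365692138672, 144.28408813476562), (17.546268463134766, 63.1416015625), 39.93638229370117) [ 0.52618682 -0.44968596  0.055     ]
[ 158  129   58   57 1208] [188.46937086 155.97433775] ((188.4482421875, 156.12069702148438), (20.429187774658203, 68.67862701416016), 41.633541107177734) [ 0.53524444 -0.38212688  0.055     ]
[198 147  50  56 852] [222.48004695 173.80633803] ((222.3292999267578, 174.9634246826172), (15.461203575134277, 65.12445831298828), 38.65980529785156) [ 0.54815401 -0.28672128  0.055     ]
[0.65576421 0.14995827 0.045     ] [0.36934127 0.11654529 0.045     ]
```

View pics/z.png

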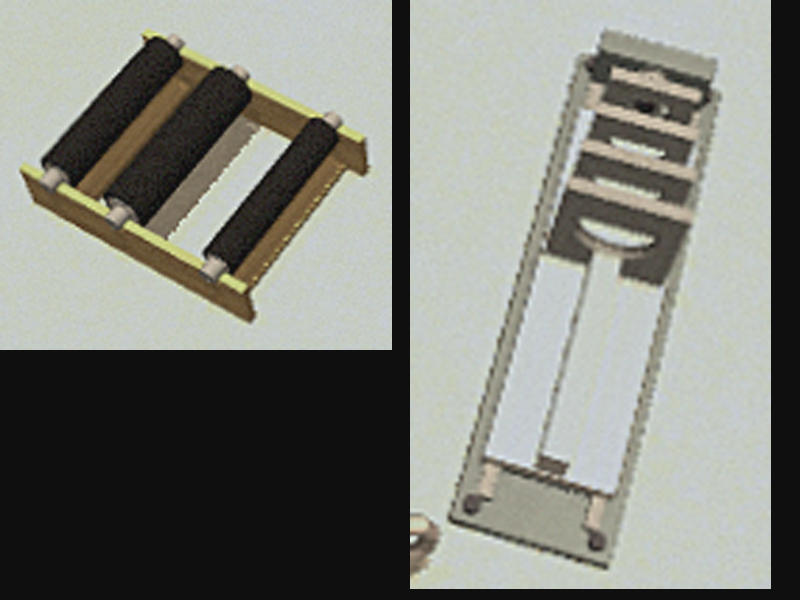

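The crop shows the lone roller with journals at scene px (202,201) and (244,148), and it is the thinnest of the three. The gauge rail runs from its outer end at about (391,281) to the first ring at about (406,227). I'll compute rough poses and the move over the rack, then refine with the wrist camera.

```bash
cat >> h.py <<'E'
def plan(target,yaw=None,zrot_to=None):
    """tool-frame shift to target TCP, tool held pointing down; turn about tool z so tool x lies along world yaw (mod 180)"""
    s=manip.get_state();r=Q(s['ee_rot']);p=np.array(s['position'])
    x=r.as_matrix()[:,0];cur=np.degrees(np.arctan2(x[1],x[0]))
    t=r.inv().apply(np.array(target)-p)
    print('tcp',p.round(4),'toolx yaw %.2f'%cur,'shift tool mm',(t*1e3).round(1),'tilt',r.as_matrix()[:,2].round(4))
    if yaw is not None:
        d=(yaw-cur+90)%180-90; print('turn tool z deg %.2f'%(-d),'or %.2f'%(-d-np.sign(-d)*180),'q6',s['qpos'][5])
E
python3 - <<'E'
from h import *
C=cam('scene')
A=onz(C,(201.8,200.7),.055);B=onz(C,(243.6,147.9),.055)
print(A,B,np.linalg.norm(A-B),np.degrees(np.arctan2(*(A-B)[1::-1])))
E_=onz(C,(406.3,227),.045);F=onz(C,(391.2,281),.045)
print('entry',E_,'end',F,np.linalg.norm(E_-F),np.degrees(np.arctan2(*(E_-F)[1::-1])))
c=(A+B)/2;c[2]=.22
plan(c,np.degrees(np.arctan2(*(A-B)[1::-1])))
E
```

```text
[ 0.62857709 -0.29583508  0.055     ] [ 0.46482006 -0.27509744  0.055     ] 0.16506487971096082 -7.217328612060886
entry [0.50827287 0.13135532 0.045     ] end [0.63874563 0.14041401 0.045     ] 0.13078685576242044 -176.02834365487718
tcp [ 0.2179 -0.5317  0.2306] toolx yaw 22.28 shift tool mm [ 397.6 -103.2   10.8] tilt [-4.0e-04  1.4e-03 -1.0e+00]
turn tool z deg 29.49 or -150.51 q6 -0.12098817810846026
```

```bash
python3 -m handwheel '[{"translation":[0.036,-0.0094,0.001],"angular":[0,0,0],"hand":0},{"translation":[0.036,-0.0094,0.001],"angular":[0,0,0],"hand":0},{"translation":[0.036,-0.0094,0.001],"angular":[0,0,0],"hand":0},{"translation":[0.036,-0.0094,0.001],"angular":[0,0,0],"hand":0},{"translation":[0.036,-0.0094,0.001],"angular":[0,0,0],"hand":0},{"translation":[0.036,-0.0094,0.001],"angular":[0,0,0],"hand":0},{"translation":[0.036,-0.0094,0.001],"angular":[0,0,0],"hand":0},{"translation":[0.036,-0.0094,0.001],"angular":[0,0,0],"hand":0},{"translation":[0.036,-0.0094,0.001],"angular":[0,0,0],"hand":0},{"translation":[0.036,-0.0094,0.001],"angular":[0,0,0],"hand":0}]' 60
python3 -m handwheel '[{"translation":[0.038,-0.0094,0],"angular":[0,0,0],"hand":0},{"translation":[0,0,0],"angular":[0,0,7],"hand":0},{"translation":[0,0,0],"angular":[0,0,7],"hand":0},{"translation":[0,0,0],"angular":[0,0,7],"hand":0},{"translation":[0,0,0],"angular":[0,0,7],"hand":0},{"translation":[0,0,0],"angular":[0,0,1.5],"hand":0},{"translation":[0,0,0],"angular":[0,0,0],"hand":0},{"translation":[0,0,0],"angular":[0,0,0],"hand":0}]'
python3 - <<'E'
from h import *
s=manip.get_state();im=snap('wrist','w1.png');C=cam('wrist',s)
plan([.5467,-.2855,.22],-7.2)
print(proj(C,[.5467,-.2855,.05]))
np.save('s1.npy',s,allow_pickle=True)
E
```

```text
clock: 0.98
position: [0.5166, -0.3072, 0.221]
ee_rot: [-0.0, 0.981, 0.193, -0.0]
contact_force: [-0.1, -0.4, -0.1]
width: 0.0849
gripper_force: 0.0
clock: 1.65
position: [0.5469, -0.2854, 0.221]
ee_rot: [-0.0, 0.998, -0.062, -0.0]
contact_force: [-0.4, -0.0, -0.1]
width: 0.0857
gripper_force: 0.0
tcp [ 0.5469 -0.2855  0.2211] toolx yaw -7.17 shift tool mm [-0.2  0.   1.1] tilt [-4.e-04  2.e-04 -1.e+00]
turn tool z deg 0.03 or -179.97 q6 1.1022322133379532
[275.75750184 193.45174619]
```

View pics/w1.png

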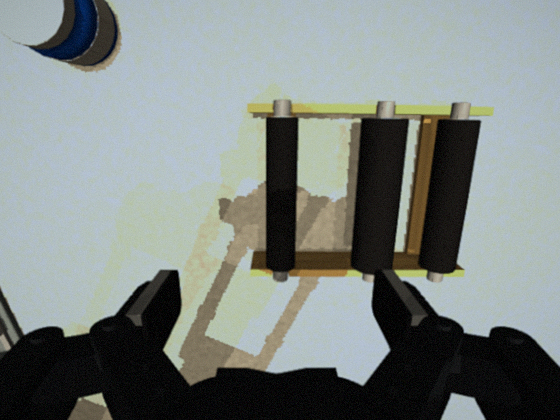

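The wrist view shows the target sleeve at columns 267–298 and rows 118–270, almost vertical. Now the exact numbers.

Run:
```python
from h import *
s=np.load('s1.npy',allow_pickle=True).item();C=cam('wrist',s)
g=cv2.imread('pics/w1.png').max(2)
mids=[]
for r in (130,150,170,190,210,230,250):
    c=np.where(g[r,255:310]<60)[0]+255
    a=onz(C,(c.min()-.5,r),.05);b=onz(C,(c.max()+.5,r),.05)
    mids.append((a+b)/2);print(r,c.min(),c.max(),mids[-1].round(4),'w',np.linalg.norm(a-b).round(4))
rows=np.where(g[:,282]<60)[0];rows=rows[(rows>100)&(rows<280)];print(rows.min(),rows.max())
m=np.array(mids);print('yaw',np.degrees(np.arctan((m[0]-m[-1])[1]/(m[0]-m[-1])[0])))
# journal ends: top row ~99 far, bottom ~282; sleeve ends at axis height
for r in(99,rows.min()-.5,rows.max()+.5,282):print(r,onz(C,(282,r),.05 if r<200 else .05).round(4))
p=np.polyfit(m[:,0],m[:,1],1);print(p)
```

```text
130 267 297 [ 0.6059 -0.2987  0.05  ] w 0.0288
150 267 296 [ 0.5877 -0.2961  0.05  ] w 0.0283
170 267 296 [ 0.5689 -0.2938  0.05  ] w 0.0288
190 266 296 [ 0.5495 -0.291   0.05  ] w 0.0303
210 266 295 [ 0.5294 -0.2881  0.05  ] w 0.0298
230 266 295 [ 0.5085 -0.2856  0.05  ] w 0.0304
250 266 294 [ 0.4869 -0.2824  0.05  ] w 0.0299
118 271
yaw -7.800432177528787
99 [ 0.6331 -0.302   0.05  ]
117.5 [ 0.617  -0.3001  0.05  ]
271.5 [ 0.4624 -0.2816  0.05  ]
282 [ 0.4501 -0.2801  0.05  ]
[-0.13639422 -0.2160647 ]
```

```bash
python3 -m handwheel '[{"translation":[-0.006,0.0052,0],"angular":[0,0,0.6],"hand":0},{"translation":[0,0,0.03],"angular":[0,0,0],"hand":0},{"translation":[0,0,0.03],"angular":[0,0,0],"hand":0},{"translation":[0,0,0.03],"angular":[0,0,0],"hand":0},{"translation":[0,0,0.03],"angular":[0,0,0],"hand":0},{"translation":[0,0,0.03],"angular":[0,0,0],"hand":0},{"translation":[0,0,0.02],"angular":[0,0,0],"hand":0},{"translation":[0,0,0.014],"angular":[0,0,0],"hand":0},{"translation":[0,0,0.008],"angular":[0,0,0],"hand":0},{"translation":[0,0,0],"angular":[0,0,0],"hand":0}]' 60
python3 - <<'E'
from h import *
plan([.5405,-.2899,.029],-7.8)
s=manip.get_state();im=snap('wrist','w2.png')
E
```

```text
clock: 2.53
position: [0.539, -0.2896, 0.0275]
ee_rot: [-0.001, 0.998, -0.068, -0.002]
contact_force: [0.1, 0.0, 0.1]
width: 0.0855
gripper_force: 0.0
tcp [ 0.539  -0.2896  0.0275] toolx yaw -7.84 shift tool mm [ 1.5  0.1 -1.5] tilt [-0.0032  0.0019 -1.    ]
turn tool z deg -0.04 or 179.96 q6 1.1012550952663205
```

View pics/w2.png

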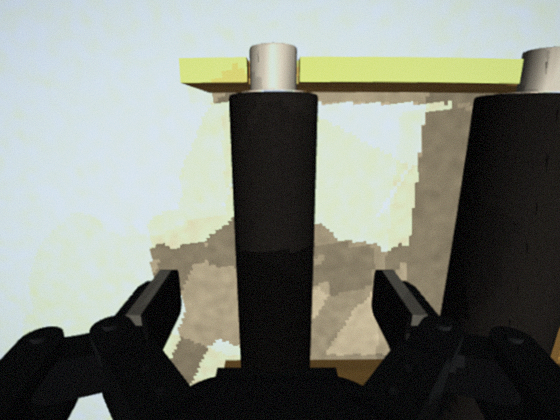

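The roller at columns 231–317 sits centred between the fingers at 178 and 373, so I can close on it.

```bash
python3 -m handwheel '[{"translation":[0,0,0],"angular":[0,0,0],"hand":1},{"translation":[0,0,0],"angular":[0,0,0],"hand":1},{"translation":[0,0,0],"angular":[0,0,0],"hand":1},{"translation":[0,0,0],"angular":[0,0,0],"hand":1},{"translation":[0,0,0],"angular":[0,0,0],"hand":1},{"translation":[0,0,0],"angular":[0,0,0],"hand":1},{"translation":[0,0,0],"angular":[0,0,0],"hand":1},{"translation":[0,0,0],"angular":[0,0,0],"hand":1}]' 60
python3 - <<'E'
from h import *
plan([.5405,-.2899,.22],-7.8)
E
```

```text
clock: 3.25
position: [0.541, -0.2903, 0.0304]
ee_rot: [0.001, 0.998, -0.068, 0.001]
contact_force: [-0.8, 0.8, 6.1]
width: 0.0293
gripper_force: 58.9
tcp [ 0.541  -0.2903  0.0304] toolx yaw -7.81 shift tool mm [  -0.3   -0.2 -189.6] tilt [ 0.0014 -0.0011 -1.    ]
turn tool z deg -0.01 or 179.99 q6 1.1014269965194716
```

```bash
python3 -m handwheel '[{"translation":[0,0,-0.01],"angular":[0,0,0],"hand":1},{"translation":[0,0,-0.02],"angular":[0,0,0],"hand":1},{"translation":[0,0,-0.035],"angular":[0,0,0],"hand":1},{"translation":[0,0,-0.035],"angular":[0,0,0],"hand":1},{"translation":[0,0,-0.035],"angular":[0,0,0],"hand":1},{"translation":[0,0,-0.035],"angular":[0,0,0],"hand":1},{"translation":[0,0,-0.02],"angular":[0,0,0],"hand":1},{"translation":[0.0015,-0.02,0],"angular":[0,0,0],"hand":1},{"translation":[0.0015,-0.03,0],"angular":[0,0,0],"hand":1},{"translation":[0.0015,-0.035,0],"angular":[0,0,0],"hand":1}]' 80
python3 -m handwheel '[{"translation":[0.0015,-0.035,0],"angular":[0,0,0],"hand":1},{"translation":[0.0015,-0.035,0],"angular":[0,0,0],"hand":1},{"translation":[0.0015,-0.035,0],"angular":[0,0,0],"hand":1},{"translation":[0.0015,-0.035,0],"angular":[0,0,0],"hand":1},{"translation":[0.0015,-0.035,0],"angular":[0,0,0],"hand":1},{"translation":[0.0015,-0.035,0],"angular":[0,0,0],"hand":1},{"translation":[0.0015,-0.035,0],"angular":[0,0,0],"hand":1},{"translation":[0.0015,-0.035,0],"angular":[0,0,0],"hand":1},{"translation":[0.0015,-0.035,0],"angular":[0,0,0],"hand":1},{"translation":[0.0015,-0.035,0],"angular":[0,0,0],"hand":1}]'
python3 -m handwheel '[{"translation":[0,0,0],"angular":[0,0,-7],"hand":1},{"translation":[0,0,0],"angular":[0,0,-7],"hand":1},{"translation":[0,0,0],"angular":[0,0,-7],"hand":1},{"translation":[0,0,0],"angular":[0,0,-7],"hand":1},{"translation":[0,0,0],"angular":[0,0,-7],"hand":1},{"translation":[0,0,0],"angular":[0,0,-7],"hand":1},{"translation":[0,0,0],"angular":[0,0,-7],"hand":1},{"translation":[0,0,0],"angular":[0,0,-7],"hand":1},{"translation":[0,0,0],"angular":[0,0,-7],"hand":1},{"translation":[0,0,0],"angular":[0,0,-7],"hand":1}]'
python3 -m handwheel '[{"translation":[0,0,0],"angular":[0,0,-7],"hand":1},{"translation":[0,0,0],"angular":[0,0,-7],"hand":1},{"translation":[0,0,0],"angular":[0,0,-7],"hand":1},{"translation":[0,0,0],"angular":[0,0,-7],"hand":1},{"translation":[0,0,0],"angular":[0,0,-7],"hand":1},{"translation":[0,0,0],"angular":[0,0,-7],"hand":1},{"translation":[0,0,0],"angular":[0,0,-7],"hand":1},{"translation":[0,0,0],"angular":[0,0,-7],"hand":1},{"translation":[0,0,0],"angular":[0,0,-7],"hand":1},{"translation":[0,0,0],"angular":[0,0,-7],"hand":1}]'
python3 -m handwheel '[{"translation":[0,0,0],"angular":[0,0,-7],"hand":1},{"translation":[0,0,0],"angular":[0,0,-7],"hand":1},{"translation":[0,0,0],"angular":[0,0,-7],"hand":1},{"translation":[0,0,0],"angular":[0,0,-7],"hand":1},{"translation":[0,0,0],"angular":[0,0,-7],"hand":1},{"translation":[0,0,0],"angular":[0,0,-7],"hand":1},{"translation":[0,0,0],"angular":[0,0,-7],"hand":1},{"translation":[0,0,0],"angular":[0,0,-2],"hand":1},{"translation":[0,0,0],"angular":[0,0,0],"hand":1},{"translation":[0,0,0],"angular":[0,0,0],"hand":1}]'
python3 - <<'E'
from h import *
plan([.618,.139,.16],-176)
s=manip.get_state();im=snap('wrist','w3.png')
np.save('s3.npy',s,allow_pickle=True)
C=cam('wrist',s);print(proj(C,[.508,.131,.045]))
E
```

```text
clock: 4.08
position: [0.556, -0.2068, 0.2194]
ee_rot: [0.0, 0.998, -0.07, -0.0]
contact_force: [1.0, -0.3, -3.4]
width: 0.029
gripper_force: 79.5
clock: 4.92
position: [0.6182, 0.14, 0.2187]
ee_rot: [0.0, 0.998, -0.068, -0.001]
contact_force: [0.9, -0.2, -3.1]
width: 0.0291
gripper_force: 79.5
clock: 5.75
position: [0.6181, 0.1383, 0.2186]
ee_rot: [-0.0, 0.855, 0.519, -0.001]
contact_force: [-0.9, -0.2, -3.8]
width: 0.0287
gripper_force: 79.7
clock: 6.58
position: [0.6181, 0.1382, 0.2185]
ee_rot: [-0.001, 0.403, 0.915, -0.001]
contact_force: [-0.1, 0.8, -3.1]
width: 0.0288
gripper_force: 79.7
clock: 7.42
position: [0.6184, 0.1383, 0.2188]
ee_rot: [-0.001, -0.027, 1.0, -0.0]
contact_force: [1.0, 1.0, -4.1]
width: 0.0289
gripper_force: 79.7
tcp [0.6184 0.1383 0.2188] toolx yaw -176.89 shift tool mm [ 0.3  0.7 58.8] tilt [-1.5e-03 -2.0e-04 -1.0e+00]
turn tool z deg -0.89 or 179.11 q6 -1.5147651807239548
[275.15715391  74.81133947]
```

View pics/w3.png

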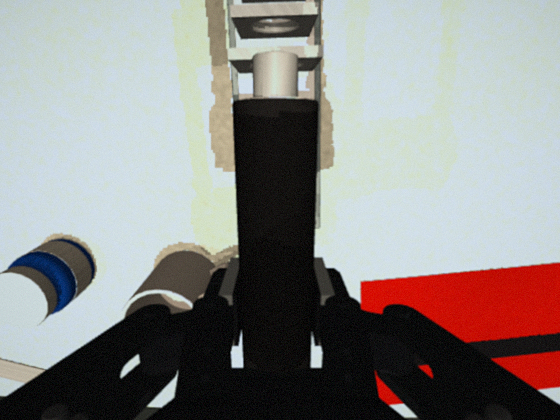

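The wrist view shows the held roller level and straight, with its journal at columns 253–298 and rows 52–97. Two ring plates appear ahead at rows 0–65, columns 228–320. I'll enlarge that area and predict where the gauge features should project.

Run:
```python
from h import *
s=np.load('s3.npy',allow_pickle=True).item();C=cam('wrist',s)
im=cv2.imread('pics/w3.png')[0:110,205:345]
im=cv2.resize(im,None,fx=5.7,fy=5.4,interpolation=cv2.INTER_CUBIC)
cv2.imwrite('pics/z3.png',im)
u=np.array([-np.cos(np.radians(4)),-np.sin(np.radians(4)),0]);v=np.array([-u[1],u[0],0]);e=np.array([.508,.131,.045])
for x,h in((0,56),(8,56),(30,50),(38,50),(60,44)):
    print(x,[proj(C,e+u*x/1e3+v*y/1e3+[0,0,h/1e3]).round(1) for y in(-(h-10+24)/2,(h-10+24)/2)])
```

```text
0 [array([322.4,  64.5]), array([227.3,  66. ])]
8 [array([322.6,  52.8]), array([226.8,  54.3])]
30 [array([318.,  22.]), array([230.5,  23.5])]
38 [array([318.1,   9.9]), array([230. ,  11.4])]
60 [array([313.5, -20.6]), array([233.9, -19.3])]
```

View pics/z3.png

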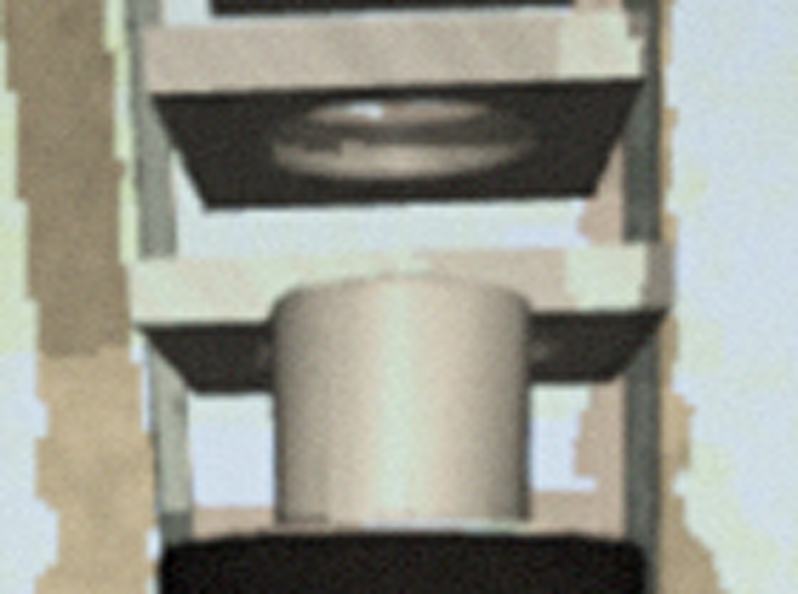

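Plate 1's front top corners are at px (229.0,60.4) and (322.2,57.8); plate 2's are at (231.7,18.0) and (318.2,15.2).

Run:
```python
from h import *
s=np.load('s3.npy',allow_pickle=True).item();C=cam('wrist',s)
a,b=onz(C,(229.0,60.4),.101),onz(C,(322.2,57.8),.101)
c,d=onz(C,(231.7,18.0),.095),onz(C,(318.2,15.2),.095)
for p,q in((a,b),(c,d)):
    w=q-p;print((p+q)/2,np.linalg.norm(w),'normal yaw',np.degrees(np.arctan2(w[1],w[0]))-90)
m1,m2=(a+b)/2,(c+d)/2;w=m2-m1;print('axis',np.degrees(np.arctan2(w[1],w[0])),np.linalg.norm(w))
# held roller: journal edges & sleeve edges midpoints -> line
zr=s['position'][2]+.0205
g=cv2.imread('pics/w3.png').max(2)
for r in (115,140,170,200,230):
    k=np.where(g[r,215:335]<60)[0]+215
    p=(onz(C,(k.min()-.5,r),zr)+onz(C,(k.max()+.5,r),zr))/2
    t=Q(s['ee_rot']).inv().apply(p-s['position']);print(r,k.min(),k.max(),(t*1e3).round(1))
for px in((252.8,80),(297.8,80),(275,98),(275,52)):
    print(px,(Q(s['ee_rot']).inv().apply(onz(C,px,zr)-s['position'])*1e3).round(1))
```

```text
[0.50376069 0.13131293 0.101     ] 0.06834648033035798 normal yaw 4.639254117059124
[0.47397342 0.12918349 0.095     ] 0.06308217323720829 normal yaw 4.823397502972185
axis -175.91098339674443 0.03046006354934343
115 233 317 [ 74.1  -0.4 -20.4]
140 234 317 [ 65.3  -0.3 -20.4]
170 236 316 [ 54.3  -0.1 -20.4]
200 237 315 [ 42.7  -0.1 -20.4]
230 238 313 [ 30.6  -0.2 -20.5]
(252.8, 80) [ 85.8  -8.2 -20.4]
(297.8, 80) [ 85.8   7.5 -20.4]
(275, 98) [ 79.8  -0.4 -20.4]
(275, 52) [ 94.8  -0.4 -20.4]
```

Run:
```python
from h import *
plan([.6232,.1408,.048],-175.6)
```

```text
tcp [0.6186 0.1383 0.2189] toolx yaw -176.89 shift tool mm [ -5.    2.3 170.8] tilt [-1.2e-03 -2.0e-04 -1.0e+00]
turn tool z deg -1.29 or 178.71 q6 -1.5148357680181672
```

```bash
python3 -m handwheel '[{"translation":[-0.005,0.0023,0.01],"angular":[0,0,0],"hand":1},{"translation":[0,0,0.025],"angular":[0,0,-1.3],"hand":1},{"translation":[0,0,0.03],"angular":[0,0,0],"hand":1},{"translation":[0,0,0.03],"angular":[0,0,0],"hand":1},{"translation":[0,0,0.03],"angular":[0,0,0],"hand":1},{"translation":[0,0,0.025],"angular":[0,0,0],"hand":1},{"translation":[0,0,0.015],"angular":[0,0,0],"hand":1},{"translation":[0,0,0.005],"angular":[0,0,0],"hand":1},{"translation":[0,0,0],"angular":[0,0,0],"hand":1},{"translation":[0,0,0],"angular":[0,0,0],"hand":1}]'
python3 - <<'E'
from h import *
plan([.6232,.1408,.048],-175.6)
s=manip.get_state();im=snap('wrist','w4.png')
np.save('s4.npy',s,allow_pickle=True)
im=cv2.imread('pics/w4.png')[0:180,160:400]
cv2.imwrite('pics/z4.png',cv2.resize(im,None,fx=3.3,fy=3.3,interpolation=cv2.INTER_CUBIC))
E
```

```text
clock: 8.3
position: [0.6246, 0.1411, 0.0495]
ee_rot: [0.0, -0.039, 0.999, 0.0]
contact_force: [0.9, -0.5, -3.1]
width: 0.0289
gripper_force: 79.7
tcp [0.6246 0.1411 0.0495] toolx yaw -175.54 shift tool mm [ 1.4 -0.1  1.5] tilt [ 9.e-04  1.e-04 -1.e+00]
turn tool z deg 0.06 or -179.94 q6 -1.5351307276263892
```

View pics/z4.png

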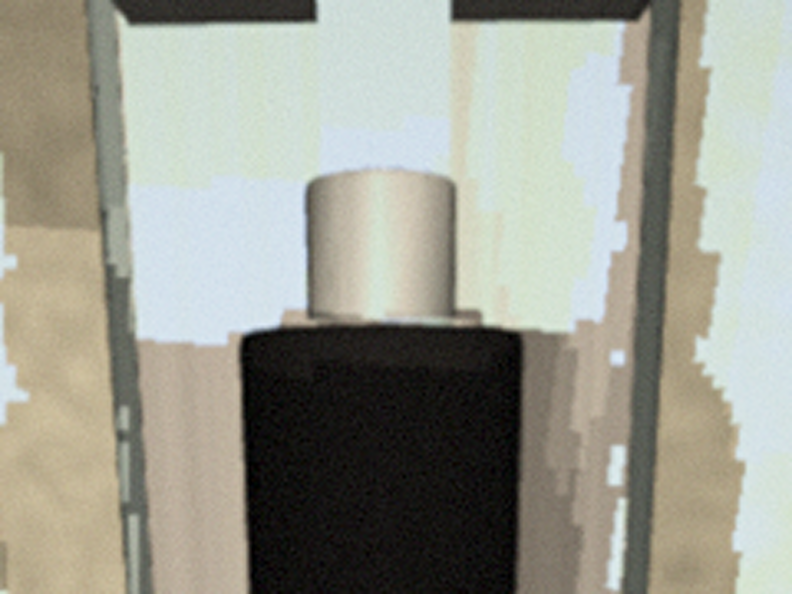

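The close view shows the rail at columns 256.4–296.7 (row 30), meeting plate 1 at row 6.5. The journal spans columns 252.7–297.9 (row 76). I'll compare the two centre lines in the tool frame.

Run:
```python
from h import *
s=np.load('s4.npy',allow_pickle=True).item();C=cam('wrist',s);r=Q(s['ee_rot'])
T=lambda px,z:(r.inv().apply(onz(C,px,z)-s['position'])*1e3).round(2)
g8=cv2.imread('pics/w4.png');g=cv2.cvtColor(g8,cv2.COLOR_BGR2GRAY)
for row in (8,20,30,40):print('rail',row,T((256.4,row),.045),T((296.7,row),.045))
zr=s['position'][2]+.0195
print('journal',T((252.7,76),zr),T((297.9,76),zr))
for row in(110,140,170,200):
    k=np.where(g[row,215:335]<60)[0]+215;print(row,k.min(),k.max(),T((k.min()-.5,row),zr),T((k.max()+.5,row),zr))
for row in(15,20,25,30,35,40,45):
    l=cv2.GaussianBlur(g,(1,5),0)[row].astype(int);print(row,l[250:262],l[290:303])
print('entry world',onz(C,(276,6.5),.045))
```

```text
rail 8 [115.58  -7.98   4.42] [115.59   8.12   4.42]
rail 20 [111.21  -8.03   4.42] [111.22   8.19   4.42]
rail 30 [107.52  -8.08   4.42] [107.53   8.25   4.42]
rail 40 [103.79  -8.13   4.43] [103.8    8.31   4.43]
journal [ 87.21  -8.23 -19.58] [ 87.22   7.59 -19.58]
110 233 317 [ 75.78 -15.68 -19.57] [ 75.81  14.83 -19.57]
140 234 317 [ 65.2  -15.67 -19.56] [ 65.24  15.19 -19.56]
170 236 316 [ 54.13 -15.29 -19.55] [ 54.17  15.21 -19.55]
200 237 315 [ 42.49 -15.3  -19.54] [ 42.53  15.23 -19.54]
15 [216 215 215 215 216 215 217 217 216 217 216 217] [217 216 218 217 216 216 213 208 205 205 203 206 206]
20 [217 215 216 216 217 216 215 218 219 215 218 216] [217 216 218 217 216 216 212 211 207 203 204 206 208]
25 [216 218 215 216 217 216 217 218 217 218 216 216] [218 217 218 217 217 216 213 207 208 204 205 207 209]
30 [219 217 217 217 216 217 218 218 219 216 218 217] [218 218 219 218 218 217 214 210 208 205 206 205 209]
35 [217 218 216 215 218 218 216 219 220 219 217 219] [219 219 220 219 219 218 215 210 207 205 209 209 214]
40 [218 218 217 218 217 219 216 221 221 220 220 219] [222 220 219 220 221 220 216 211 207 208 206 210 216]
45 [218 219 218 219 218 218 218 221 222 221 220 222] [220 221 219 220 220 221 214 213 210 208 208 214 217]
entry world [0.50883716 0.13187291 0.045     ]
```

```bash
python3 -m handwheel '[{"translation":[0,0,0.003],"angular":[0,0,0.25],"hand":1},{"translation":[0,0,0.003],"angular":[0,0,0],"hand":1},{"translation":[0,0,0.001],"angular":[0,0,0],"hand":1},{"translation":[0,0,0],"angular":[0,0,0],"hand":1},{"translation":[0,0,0],"angular":[0,0,0],"hand":1}]'
python3 -m handwheel '[{"translation":[0,0,0.001],"angular":[0,0,0],"hand":1},{"translation":[0,0,0],"angular":[0,0,0],"hand":1},{"translation":[0,0,0],"angular":[0,0,0],"hand":1}]'
```

```text
clock: 8.77
position: [0.6239, 0.1409, 0.0425]
ee_rot: [0.0, -0.037, 0.999, -0.0]
contact_force: [-0.3, -0.1, -2.4]
width: 0.0289
gripper_force: 79.7
clock: 9.02
position: [0.6239, 0.1409, 0.0413]
ee_rot: [0.0, -0.037, 0.999, -0.0]
contact_force: [-0.2, -0.7, -3.6]
width: 0.029
gripper_force: 79.7
```

```bash
for i in 1; do python3 -m handwheel '[{"translation":[0,0,0.0007],"angular":[0,0,0],"hand":1},{"translation":[0,0,0],"angular":[0,0,0],"hand":1},{"translation":[0,0,0],"angular":[0,0,0],"hand":1}]'; done
python3 -m handwheel '[{"translation":[0,0,0.0007],"angular":[0,0,0],"hand":1},{"translation":[0,0,0],"angular":[0,0,0],"hand":1},{"translation":[0,0,0],"angular":[0,0,0],"hand":1}]'
```

```text
clock: 9.27
position: [0.624, 0.1409, 0.0411]
ee_rot: [0.0, -0.037, 0.999, -0.0]
contact_force: [-1.0, -0.1, 0.4]
width: 0.0287
gripper_force: 80.1
clock: 9.52
position: [0.624, 0.1409, 0.041]
ee_rot: [0.0, -0.037, 0.999, -0.0]
contact_force: [-2.3, -0.6, 4.7]
width: 0.029
gripper_force: 80.6
```

```bash
python3 -m handwheel '[{"translation":[0,0,-0.0018],"angular":[0,0,0],"hand":1},{"translation":[0.006,0,0],"angular":[0,0,0],"hand":1},{"translation":[0.008,0,0],"angular":[0,0,0],"hand":1},{"translation":[0.008,0,0],"angular":[0,0,0],"hand":1},{"translation":[0.008,0,0],"angular":[0,0,0],"hand":1},{"translation":[0.008,0,0],"angular":[0,0,0],"hand":1},{"translation":[0.008,0,0],"angular":[0,0,0],"hand":1},{"translation":[0.006,0,0],"angular":[0,0,0],"hand":1},{"translation":[0,0,0],"angular":[0,0,0],"hand":1}]'
python3 - <<'E'
from h import *
plan([.5088,.1319,.042],-175.8)
print(manip.get_state()['contact_force'])
E
```

```text
clock: 10.27
position: [0.5697, 0.1369, 0.0415]
ee_rot: [-0.001, -0.037, 0.999, -0.0]
contact_force: [0.4, 0.2, -2.2]
width: 0.0289
gripper_force: 79.7
tcp [0.5697 0.1369 0.0415] toolx yaw -175.76 shift tool mm [61.1 -0.5 -0.3] tilt [-2.4e-03 -3.0e-04 -1.0e+00]
turn tool z deg 0.04 or -179.96 q6 -1.5275145393478902
[ 0.35193122  0.2496688  -2.20610918]
```

```bash
python3 -m handwheel '[{"translation":[0.005,0,0],"angular":[0,0,0],"hand":1},{"translation":[0.006,0,0],"angular":[0,0,0],"hand":1},{"translation":[0.006,0,0],"angular":[0,0,0],"hand":1},{"translation":[0.006,0,0],"angular":[0,0,0],"hand":1},{"translation":[0.006,0,0],"angular":[0,0,0],"hand":1},{"translation":[0.003,0,0],"angular":[0,0,0],"hand":1},{"translation":[0,0,0],"angular":[0,0,0],"hand":1},{"translation":[0,0,0],"angular":[0,0,0],"hand":1}]'
python3 - <<'E'
from h import *
plan([.5088,.1319,.042],-175.8)
E
```

```text
clock: 10.93
position: [0.5402, 0.1347, 0.0418]
ee_rot: [0.0, -0.037, 0.999, -0.0]
contact_force: [1.9, 1.0, -1.2]
width: 0.0288
gripper_force: 79.8
tcp [0.5402 0.1347 0.0418] toolx yaw -175.77 shift tool mm [31.5 -0.5 -0.2] tilt [ 6.e-04 -0.e+00 -1.e+00]
turn tool z deg 0.03 or -179.97 q6 -1.5250585327117103
```

```bash
python3 -m handwheel '[{"translation":[0,0,0.0012],"angular":[0,0,0],"hand":1},{"translation":[0,0,0],"angular":[0,0,0],"hand":1},{"translation":[0,0,0],"angular":[0,0,0],"hand":0.45},{"translation":[0,0,0],"angular":[0,0,0],"hand":0.45},{"translation":[0,0,0],"angular":[0,0,0],"hand":0.45},{"translation":[0,0,0],"angular":[0,0,0],"hand":0.45}]' 60
python3 -m handwheel '[{"translation":[-0.006,0,0],"angular":[0,0,0],"hand":0.45},{"translation":[-0.01,0,0],"angular":[0,0,0],"hand":0.45},{"translation":[-0.01,0,0],"angular":[0,0,0],"hand":0.45},{"translation":[-0.01,0,0],"angular":[0,0,0],"hand":0.45},{"translation":[-0.008,0,0],"angular":[0,0,0],"hand":0.45},{"translation":[-0.004,0,0],"angular":[0,0,0],"hand":0.45},{"translation":[0,0,0],"angular":[0,0,0],"hand":0.45},{"translation":[0,0,0],"angular":[0,0,0],"hand":0.45}]'
python3 - <<'E'
from h import *
plan([.5088,.1319,.042],-175.8)
s=manip.get_state();snap('wrist','w5.png');np.save('s5.npy',s,allow_pickle=True)
snap('side','s5.png')
a=cv2.imread('pics/w5.png');b=cv2.imread('pics/s5.png')[220:340,150:330]
o=np.zeros((420,800,3),np.uint8);o[:300,:400]=cv2.resize(a,(400,300));o[:267,400:]=cv2.resize(b,(400,267),interpolation=cv2.INTER_CUBIC)
cv2.imwrite('pics/z5.png',o)
E
```

```text
clock: 11.43
position: [0.5402, 0.1347, 0.0405]
ee_rot: [0.0, -0.037, 0.999, -0.0]
contact_force: [-0.2, -0.2, -0.1]
width: 0.0466
gripper_force: 0.0
clock: 12.1
position: [0.5878, 0.1382, 0.0402]
ee_rot: [-0.0, -0.037, 0.999, -0.0]
contact_force: [-0.6, 0.1, -1.0]
width: 0.0469
gripper_force: 0.0
tcp [0.5878 0.1382 0.0402] toolx yaw -175.78 shift tool mm [79.3 -0.4 -1.8] tilt [-1.e-03 -2.e-04 -1.e+00]
turn tool z deg 0.02 or -179.98 q6 -1.5287346478290658
```

View pics/z5.png

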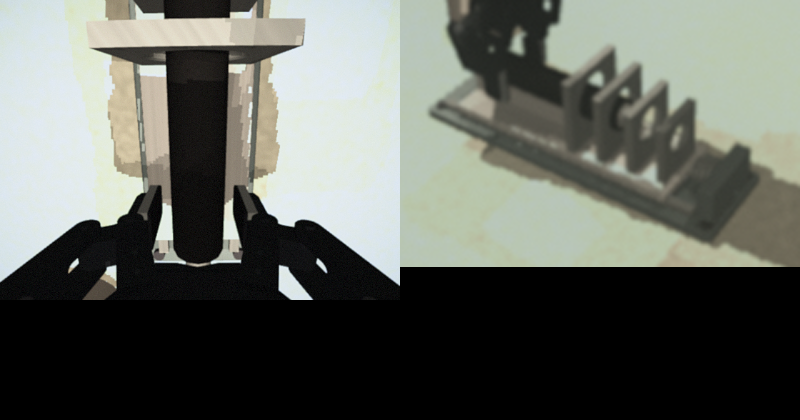

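The roller lies through rings 1 and 2 with its journal at ring 3, straight on the rail, and the fingers straddle its rear part. Next: regrip and push on.

```bash
python3 -m handwheel '[{"translation":[0,0,0],"angular":[0,0,0],"hand":1},{"translation":[0,0,0],"angular":[0,0,0],"hand":1},{"translation":[0,0,0],"angular":[0,0,0],"hand":1},{"translation":[0,0,0],"angular":[0,0,0],"hand":1},{"translation":[0,0,-0.0008],"angular":[0,0,0],"hand":1},{"translation":[0,0,0],"angular":[0,0,0],"hand":1}]' 60
python3 -m handwheel '[{"translation":[0.004,0,0],"angular":[0,0,0],"hand":1},{"translation":[0.004,0,0],"angular":[0,0,0],"hand":1},{"translation":[0.004,0,0],"angular":[0,0,0],"hand":1},{"translation":[0,0,0],"angular":[0,0,0],"hand":1},{"translation":[0,0,0],"angular":[0,0,0],"hand":1}]'
```

```text
clock: 12.7
position: [0.5876, 0.1382, 0.041]
ee_rot: [-0.0, -0.037, 0.999, -0.0]
contact_force: [-0.9, 0.6, -2.5]
width: 0.0297
gripper_force: 59.2
clock: 13.12
position: [0.575, 0.1373, 0.041]
ee_rot: [-0.001, -0.037, 0.999, -0.0]
contact_force: [-0.2, -0.0, -1.6]
width: 0.0294
gripper_force: 59.3
```

```bash
python3 -m handwheel '[{"translation":[0.003,0,0],"angular":[0,0,0],"hand":1},{"translation":[0.003,0,0],"angular":[0,0,0],"hand":1},{"translation":[0,0,0],"angular":[0,0,0],"hand":1},{"translation":[0,0,0],"angular":[0,0,0],"hand":1}]'
python3 -m handwheel '[{"translation":[0.002,0,0],"angular":[0,0,0],"hand":1},{"translation":[0,0,0],"angular":[0,0,0],"hand":1},{"translation":[0,0,0],"angular":[0,0,0],"hand":1}]'
```

```text
clock: 13.45
position: [0.5694, 0.1369, 0.0412]
ee_rot: [-0.0, -0.037, 0.999, -0.0]
contact_force: [-0.3, -0.0, -2.3]
width: 0.0289
gripper_force: 59.3
clock: 13.7
position: [0.568, 0.1367, 0.0413]
ee_rot: [0.0, -0.037, 0.999, -0.0]
contact_force: [-0.4, -0.5, -3.2]
width: 0.0298
gripper_force: 59.3
```

```bash
python3 -m handwheel '[{"translation":[0.003,0,0],"angular":[0,0,0],"hand":1},{"translation":[0.003,0,0],"angular":[0,0,0],"hand":1},{"translation":[0,0,0],"angular":[0,0,0],"hand":1},{"translation":[0,0,0],"angular":[0,0,0],"hand":1}]'
python3 -m handwheel '[{"translation":[0.003,0,0],"angular":[0,0,0],"hand":1},{"translation":[0.003,0,0],"angular":[0,0,0],"hand":1},{"translation":[0.003,0,0],"angular":[0,0,0],"hand":1},{"translation":[0,0,0],"angular":[0,0,0],"hand":1},{"translation":[0,0,0],"angular":[0,0,0],"hand":1}]'
```

```text
clock: 14.03
position: [0.561, 0.1361, 0.0411]
ee_rot: [-0.001, -0.037, 0.999, -0.0]
contact_force: [-0.3, -0.4, -2.2]
width: 0.0296
gripper_force: 59.4
clock: 14.45
position: [0.5522, 0.1356, 0.0411]
ee_rot: [-0.001, -0.037, 0.999, -0.0]
contact_force: [-1.1, -0.9, -2.4]
width: 0.0291
gripper_force: 59.4
```

```bash
for i in 1; do python3 -m handwheel '[{"translation":[0.002,0,0],"angular":[0,0,0],"hand":1},{"translation":[0.002,0,0],"angular":[0,0,0],"hand":1},{"translation":[0,0,0],"angular":[0,0,0],"hand":1},{"translation":[0,0,0],"angular":[0,0,0],"hand":1}]'; done
python3 -m handwheel '[{"translation":[0.0015,0,0],"angular":[0,0,0],"hand":1},{"translation":[0,0,0],"angular":[0,0,0],"hand":1},{"translation":[0,0,0],"angular":[0,0,0],"hand":1}]'
python3 -m handwheel '[{"translation":[0.0015,0,0],"angular":[0,0,0],"hand":1},{"translation":[0,0,0],"angular":[0,0,0],"hand":1},{"translation":[0,0,0],"angular":[0,0,0],"hand":1}]'
```

```text
clock: 14.78
position: [0.5488, 0.1353, 0.0413]
ee_rot: [-0.0, -0.037, 0.999, -0.0]
contact_force: [-0.2, -0.9, -2.3]
width: 0.0294
gripper_force: 59.4
clock: 15.03
position: [0.5475, 0.1352, 0.0413]
ee_rot: [0.0, -0.037, 0.999, -0.0]
contact_force: [-0.2, -0.9, -2.2]
width: 0.0295
gripper_force: 59.4
clock: 15.28
position: [0.546, 0.1351, 0.0413]
ee_rot: [-0.0, -0.037, 0.999, -0.0]
contact_force: [-0.2, -1.2, -1.9]
width: 0.0301
gripper_force: 59.4
```

```bash
python3 -m handwheel '[{"translation":[0.0015,0,0],"angular":[0,0,0],"hand":1},{"translation":[0,0,0],"angular":[0,0,0],"hand":1},{"translation":[0,0,0],"angular":[0,0,0],"hand":1}]'
python3 -m handwheel '[{"translation":[0.0015,0,0],"angular":[0,0,0],"hand":1},{"translation":[0,0,0],"angular":[0,0,0],"hand":1},{"translation":[0,0,0],"angular":[0,0,0],"hand":1}]'
```

```text
clock: 15.53
position: [0.5444, 0.135, 0.0412]
ee_rot: [-0.0, -0.037, 0.999, -0.0]
contact_force: [-0.1, -0.2, -1.7]
width: 0.0296
gripper_force: 59.4
clock: 15.78
position: [0.5429, 0.1349, 0.0413]
ee_rot: [-0.0, -0.037, 0.999, -0.0]
contact_force: [0.3, -1.1, -1.9]
width: 0.0296
gripper_force: 59.4
```

```bash
python3 -m handwheel '[{"translation":[0.001,0,0],"angular":[0,0,0],"hand":1},{"translation":[0,0,0],"angular":[0,0,0],"hand":1},{"translation":[0,0,0],"angular":[0,0,0],"hand":1}]'
python3 -m handwheel '[{"translation":[0.001,0,0],"angular":[0,0,0],"hand":1},{"translation":[0,0,0],"angular":[0,0,0],"hand":1},{"translation":[0,0,0],"angular":[0,0,0],"hand":1}]'
python3 -m handwheel '[{"translation":[0.001,0,0],"angular":[0,0,0],"hand":1},{"translation":[0,0,0],"angular":[0,0,0],"hand":1},{"translation":[0,0,0],"angular":[0,0,0],"hand":1}]'
```

```text
clock: 16.03
position: [0.542, 0.1348, 0.0413]
ee_rot: [-0.0, -0.037, 0.999, -0.0]
contact_force: [1.0, -2.0, -1.5]
width: 0.0292
gripper_force: 59.4
clock: 16.28
position: [0.541, 0.1347, 0.0413]
ee_rot: [-0.0, -0.037, 0.999, -0.0]
contact_force: [0.1, -1.3, -1.2]
width: 0.0297
gripper_force: 59.4
clock: 16.53
position: [0.54, 0.1347, 0.0413]
ee_rot: [-0.0, -0.037, 0.999, -0.0]
contact_force: [0.8, -0.1, -1.6]
width: 0.0291
gripper_force: 59.4
```

```bash
python3 -m handwheel '[{"translation":[0.001,0,0],"angular":[0,0,0],"hand":1},{"translation":[0,0,0],"angular":[0,0,0],"hand":1},{"translation":[0,0,0],"angular":[0,0,0],"hand":1}]'
python3 -m handwheel '[{"translation":[0.001,0,0],"angular":[0,0,0],"hand":1},{"translation":[0,0,0],"angular":[0,0,0],"hand":1},{"translation":[0,0,0],"angular":[0,0,0],"hand":1}]'
python3 -m handwheel '[{"translation":[0.001,0,0],"angular":[0,0,0],"hand":1},{"translation":[0,0,0],"angular":[0,0,0],"hand":1},{"translation":[0,0,0],"angular":[0,0,0],"hand":1}]'
```

```text
clock: 16.78
position: [0.539, 0.1346, 0.0413]
ee_rot: [-0.0, -0.037, 0.999, -0.0]
contact_force: [0.4, -0.2, -2.2]
width: 0.0295
gripper_force: 59.4
clock: 17.03
position: [0.5383, 0.1346, 0.0413]
ee_rot: [0.0, -0.037, 0.999, -0.0]
contact_force: [2.4, -0.6, -2.7]
width: 0.0295
gripper_force: 59.4
clock: 17.28
position: [0.5377, 0.1345, 0.0414]
ee_rot: [0.001, -0.037, 0.999, -0.0]
contact_force: [2.5, -0.7, -2.5]
width: 0.0294
gripper_force: 59.4
```

```bash
python3 -c "
from h import *
snap('side','p0.png')"
python3 -m handwheel '[{"translation":[0.001,0,0],"angular":[0,0,0],"hand":1},{"translation":[0,0,0],"angular":[0,0,0],"hand":1},{"translation":[0,0,0],"angular":[0,0,0],"hand":1}]'
python3 -m handwheel '[{"translation":[0.001,0,0],"angular":[0,0,0],"hand":1},{"translation":[0,0,0],"angular":[0,0,0],"hand":1},{"translation":[0,0,0],"angular":[0,0,0],"hand":1}]'
```

```text
clock: 17.58
position: [0.5368, 0.1344, 0.0415]
ee_rot: [0.001, -0.037, 0.999, -0.0]
contact_force: [3.7, -0.4, -2.4]
width: 0.0294
gripper_force: 59.4
clock: 17.83
position: [0.536, 0.1344, 0.0415]
ee_rot: [0.001, -0.037, 0.999, 0.0]
contact_force: [5.4, -0.8, -3.1]
width: 0.0292
gripper_force: 59.4
```

```bash
python3 -m handwheel '[{"translation":[0.001,0,0],"angular":[0,0,0],"hand":1},{"translation":[0,0,0],"angular":[0,0,0],"hand":1},{"translation":[0,0,0],"angular":[0,0,0],"hand":1},{"translation":[0,0,0],"angular":[0,0,0],"hand":1}]'
python3 - <<'E'
from h import *
print(manip.get_state()['contact_force'])
snap('side','p1.png')
a,b=[cv2.cvtColor(cv2.imread(f'pics/{f}.png'),cv2.COLOR_BGR2GRAY)[225:310,225:290].astype(np.float32) for f in('s5','p1')]
print(cv2.phaseCorrelate(a,b))
C=cam('side');u=np.array([-.9972,-.0745,0])
p=np.array([.44,.127,.08]);print(proj(C,p+u*.004)-proj(C,p))
E
```

```text
clock: 18.17
position: [0.5355, 0.1344, 0.0416]
ee_rot: [0.001, -0.037, 0.999, 0.0]
contact_force: [6.7, -0.5, -2.2]
width: 0.0297
gripper_force: 59.4
[ 6.68473349 -0.54866338 -2.23449977]
((1.1400790914347354, 0.2513195651738229), 0.4674488244233308)
[1.74249266 0.70056046]
```

```bash
python3 -m handwheel '[{"translation":[0.001,0,0],"angular":[0,0,0],"hand":1},{"translation":[0,0,0],"angular":[0,0,0],"hand":1},{"translation":[0,0,0],"angular":[0,0,0],"hand":1},{"translation":[0,0,0],"angular":[0,0,0],"hand":1}]'
python3 - <<'E'
from h import *
snap('side','p2.png')
a,b=[cv2.cvtColor(cv2.imread(f'pics/{f}.png'),cv2.COLOR_BGR2GRAY)[225:310,225:290].astype(np.float32) for f in('s5','p2')]
print(cv2.phaseCorrelate(a,b))
E
python3 -m handwheel '[{"translation":[-0.001,0,0],"angular":[0,0,0],"hand":1},{"translation":[-0.001,0,0],"angular":[0,0,0],"hand":1},{"translation":[-0.001,0,0],"angular":[0,0,0],"hand":1},{"translation":[0,0,0],"angular":[0,0,0],"hand":1},{"translation":[0,0,0],"angular":[0,0,0],"hand":1},{"translation":[0,0,0],"angular":[0,0,0],"hand":1}]'
```

```text
clock: 18.55
position: [0.5351, 0.1343, 0.0418]
ee_rot: [0.002, -0.037, 0.999, 0.0]
contact_force: [6.8, 0.1, -1.8]
width: 0.0291
gripper_force: 59.4
((1.2117837634824724, 0.2830328964760085), 0.4560119814342923)
clock: 19.1
position: [0.5362, 0.1344, 0.0413]
ee_rot: [0.0, -0.037, 0.999, -0.0]
contact_force: [3.7, -0.1, -2.7]
width: 0.0291
gripper_force: 59.4
```

Run:
```python
from h import *
a,b=[cv2.cvtColor(cv2.imread(f'pics/{f}.png'),cv2.COLOR_BGR2GRAY) for f in('s5','p2')]
m=np.zeros_like(a);m[235:300,225:290]=255
p=cv2.goodFeaturesToTrack(a,60,.05,3,mask=m)
q,st,_=cv2.calcOpticalFlowPyrLK(a,b,p,None,winSize=(9,9))
d=(q-p)[st[:,0]==1].reshape(-1,2);P=p[st[:,0]==1].reshape(-1,2)
for i in np.argsort(P[:,1]):print(P[i],d[i].round(2),end=' ')
```

```text
[257. 250.] [13.53  8.86] [239. 253.] [ -21.53 -235.77] [236. 256.] [23.31  3.2 ] [240. 257.] [ -42.97 -181.69] [269. 258.] [1.5  0.44] [239. 260.] [ -32.01 -193.71] [250. 261.] [ -33.28 -108.48] [260. 262.] [13.68  9.45] [238. 264.] [ -63.56 -188.11] [254. 266.] [15.99  6.19] [281. 266.] [1.69 2.  ] [251. 267.] [29.65 19.75] [263. 269.] [-22.56 -16.37] [251. 270.] [18.81  6.46] [271. 271.] [1.98 2.21] [235. 273.] [29.78 12.27] [261. 275.] [-21.34 -18.98] [276. 277.] [2.46 2.95] [260. 280.] [ -2.79 -10.52] [274. 281.] [ 3.47 -0.16] [284. 281.] [1.54 5.42] [273. 285.] [ 4.24 -2.49] [236. 287.] [14.83  5.62] [232. 290.] [14.22  5.87] [250. 290.] [1.29 2.37] [237. 292.] [15.32  6.37] [264. 293.] [0.67 3.39] [245. 295.] [13.45  5.75] [253. 296.] [1.16 0.72] [250. 297.] [1.47 0.86] [259. 299.] [1.02 1.51] [275. 299.] [-1.3   3.65]
```

Clean carriage points moved about 1.5 px, or roughly 3.4 mm, which agrees with the 6.8 N. Now easing off.

```bash
python3 -m handwheel '[{"translation":[-0.001,0,0],"angular":[0,0,0],"hand":1},{"translation":[-0.0005,0,0],"angular":[0,0,0],"hand":1},{"translation":[0,0,0],"angular":[0,0,0],"hand":1},{"translation":[0,0,0],"angular":[0,0,0],"hand":1},{"translation":[0,0,0],"angular":[0,0,0],"hand":1}]'
```

```text
clock: 19.52
position: [0.5372, 0.1345, 0.0412]
ee_rot: [-0.0, -0.037, 0.999, -0.0]
contact_force: [2.1, 0.2, -1.0]
width: 0.0295
gripper_force: 59.4
```

```bash
python3 -m handwheel '[{"translation":[-0.0006,0,0],"angular":[0,0,0],"hand":1},{"translation":[0,0,0.0005],"angular":[0,0,0],"hand":1},{"translation":[0,0,0],"angular":[0,0,0],"hand":1},{"translation":[0,0,0],"angular":[0,0,0],"hand":1},{"translation":[0,0,0],"angular":[0,0,0],"hand":1}]'
```

```text
clock: 19.93
position: [0.538, 0.1345, 0.0408]
ee_rot: [-0.0, -0.037, 0.999, -0.0]
contact_force: [2.5, -0.8, -0.7]
width: 0.0295
gripper_force: 59.7
```

```bash
python3 -m handwheel '[{"translation":[-0.0004,0,0],"angular":[0,0,0],"hand":1},{"translation":[0,0,0.0002],"angular":[0,0,0],"hand":1},{"translation":[0,0,0],"angular":[0,0,0],"hand":1},{"translation":[0,0,0],"angular":[0,0,0],"hand":1},{"translation":[0,0,0],"angular":[0,0,0],"hand":1}]'
```

```text
clock: 20.35
position: [0.5383, 0.1346, 0.0407]
ee_rot: [-0.0, -0.037, 0.999, -0.0]
contact_force: [1.9, -0.4, 3.4]
width: 0.0292
gripper_force: 59.7
```

```bash
python3 -m handwheel '[{"translation":[0,0,0],"angular":[0,0,0],"hand":0.4},{"translation":[0,0,0],"angular":[0,0,0],"hand":0.4},{"translation":[0,0,0],"angular":[0,0,0],"hand":0.4},{"translation":[0,0,0],"angular":[0,0,0],"hand":0.4},{"translation":[0,0,-0.005],"angular":[0,0,0],"hand":0.4},{"translation":[0,0,-0.015],"angular":[0,0,0],"hand":0.4},{"translation":[0,0,-0.025],"angular":[0,0,0],"hand":0.4},{"translation":[0,0,-0.03],"angular":[0,0,0],"hand":0.4},{"translation":[0,0,-0.03],"angular":[0,0,0],"hand":0.4},{"translation":[0,0,-0.03],"angular":[0,0,0],"hand":0.4}]'
python3 -m handwheel '[{"translation":[-0.03,0,0],"angular":[0,0,0],"hand":0.4},{"translation":[-0.03,0,0],"angular":[0,0,0],"hand":0.4},{"translation":[0,0,0],"angular":[0,0,0],"hand":0.4},{"translation":[0,0,0],"angular":[0,0,0],"hand":0.4},{"translation":[0,0,0],"angular":[0,0,0],"hand":0.4}]'
python3 - <<'E'
from h import *
snap('wrist','w6.png');snap('side','s6.png');snap('scene','c6.png')
a=cv2.imread('pics/w6.png');b=cv2.imread('pics/s6.png')[220:340,150:330];c=cv2.imread('pics/c6.png')
o=np.zeros((600,800,3),np.uint8);o[:300,:400]=cv2.resize(a,(400,300));o[:267,400:]=cv2.resize(b,(400,267),interpolation=cv2.INTER_CUBIC)
o[300:,:400]=cv2.resize(c,(400,300));o[270:,400:700]=cv2.resize(c[150:315,360:450],(300,330))[:330] if 0 else cv2.resize(c[150:315,360:450],(300,330))
cv2.imwrite('pics/z6.png',o)
E
```

```text
clock: 21.18
position: [0.5382, 0.1346, 0.1771]
ee_rot: [-0.0, -0.037, 0.999, 0.0]
contact_force: [1.2, 0.3, -0.6]
width: 0.0514
gripper_force: 0.0
clock: 21.6
position: [0.5974, 0.139, 0.1751]
ee_rot: [-0.001, -0.037, 0.999, -0.0]
contact_force: [-0.4, 0.0, -0.3]
width: 0.051
gripper_force: 0.0
```

View pics/z6.png

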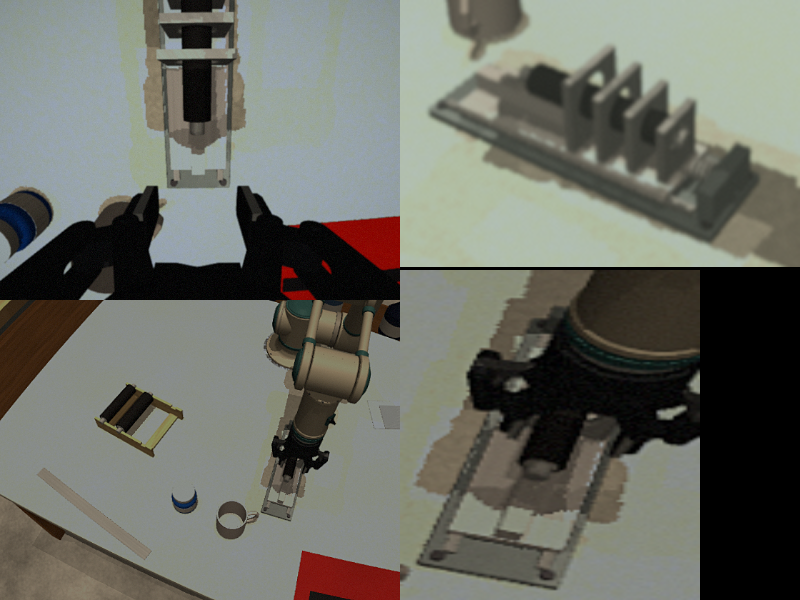

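The roller lies through three rings against the fourth. The other two rollers, the jar and the mug are in place, and the gripper is clear. I'll check that the carriage has sprung back and hand in.

Run:
```python
from h import *
a,b=[cv2.cvtColor(cv2.imread(f'pics/{f}.png'),cv2.COLOR_BGR2GRAY) for f in('s5','s6')]
p=np.array([[[269,258]],[[253,296]],[[250,297]],[[259,299]]],np.float32)
q,st,_=cv2.calcOpticalFlowPyrLK(a,b,p,None,winSize=(9,9));d=(q-p).reshape(-1,2);print(d)
if np.median(np.abs(d))<.4: print(manip.sign_off())
```

```text
[[ 0.13937378 -0.4397583 ]
 [-0.14959717  0.00726318]
 [-0.11184692 -0.37347412]
 [-0.105896    0.43624878]]
the job is handed in; nothing more can be done
None
```

The job is handed in: the lone roller (the 31 mm one, by camera and gripper width) was slid to the fourth ring, pressed until the carriage gave about 3.5 mm, and left lying on the rail against that ring, with the carriage back to within a few tenths of a pixel in the side view and the other rollers, mug and jar looking unmoved.

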